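# Close the blender jars with their own lids

## Robot

A 6-joint arm with a two-finger parallel gripper is mounted at the origin on the work surface. World frame = base frame: x ahead of the robot, y to its left, z up, the work surface at z = 0. Lengths are in m, angles in rad, forces in N, time in s.
With the tool pointing down it reaches from about 0.325 to 1 m from the base axis. Payload 5.1 kg.
Tool frame: the origin (TCP) lies at the very end of the fingers, on their centre line; the grasp point (between the pads) lies 19 mm behind it (robot.hold_point_z is the distance from the TCP to the grasp point, in m); z points along the fingers, y is the direction in which the jaws open and shut (so a half turn about z gives the same grasp; the last joint's range is limited). The gripper opens to 85 mm and grips with 20 to 120 N. Pads are 22 mm wide; open, the fingers measure 114 mm over their backs; the gripper's body (76 mm by 85 mm) begins 54 mm behind the grasp point. The pads swing forward as they close: fully open they stand 13 mm farther back than shut.
Start: joints at [-1.323, 0.124, 1.65, -0, 1.367, -0.083], TCP at [0.211, -0.615, 0.231] pointing down, gripper open.
Joint ranges: [-2.61, 2.61], [-1.02, 2.33], [0.03, 2.71], [-1.35, 4.49], [0.32, 2.68], [-2.91, 2.91]. Speed limits (rad/s): [2.57, 2.57, 3.14, 3.14, 3.14, 3.14].

## Interface

Orientations are given as a rotation vector (axis times angle).
In Python, from plant import sensors, vision, job, robot gives the robot as it stands. The module is installed in compiled form; this text tells all that it offers.
- The arm moves only by the shell command python3 -m inch 'ROWS' [OPENING] [FORCE]. ROWS is a JSON object of lists of equal length, an entry for each row: "translation": the shift along the tool's x, y, z in m, a list of three; "turn": the turn about the tool's z in rad. In form: {"translation": [[tx, ty, tz], ...], "turn": [turn, ...]}. A call has 1 to 20 rows; each row is the pose to reach, as a shift and turn from the pose commanded when the call began, along the tool's axes at that moment; what a row does not reach only later rows make up. A row lasts 1/10 s, in which the tool goes at most 50 mm and 8.59 degrees, less where a joint would pass 70% of its speed; a pose out of reach is approached as far as the arm can. A call with a gripper value outside its range is refused whole. OPENING is the opening, from 0 (shut) to 1 (fully open), set as the call begins (- or left out, the last holds). The fingers move at their own pace and stop on an object; FORCE is the grip in N (left out, the last holds). Time passes only in rows, so rows that repeat a pose let the fingers close. It gives the time, the measured TCP pose, the force and the opening at its end, in the units of the state.
- sensors.state(): the state, without advancing time (a new reading comes with each control period).
- vision.capture(name): name is "scene" or "top" or "wrist"; returns a dict with "image" (420x560x3 uint8, red, green, blue), "fx", "fy", "cx", "cy" (pixels), "R" (3x3) and "t" (3): a world point X has camera coordinates R X + t. Camera axes: x right, y down, z forward; pixel columns grow to the right and rows downward; lengths in m; the calibration is good to about 2 mm. A picture is of the moment at which its call begins. There is no depth.
- job.finish_job(): hands the job in, once; it reports no verdict.
The state is a dict: "time_s": time; "joint_positions": joint angles; "qd": joint speeds; "tau": joint torques, N m; "position": TCP position; "tcp_rot": TCP orientation; "force": force on the tool from outside, world axes, zero at the start; "ft_torque": the same for the moment, N m; "opening": finger opening in m.
Only numpy, scipy, OpenCV 4.12 (cv2) and the standard library are available. Lean on these libraries where they do the work, as an engineer would, in place of code of your own. Each camera call takes 0.05 s, during which the arm holds its last target.

## Task

Put the lids back on the three steel blender jars: each of the three dark lids lying on the counter goes on the jar it fits, fully seated and level, and the pale filler cap goes fully into the open neck of the large lid. Set each one down gently rather than dropping it, keep the jars standing where they are, leave the screwdriver, the tweezers and the dish undisturbed, and let go of everything at the end.

Things in the scene. Friction and masses are not known exactly. Their poses are not given: they have to be found in the camera images.
- jar_large: Large steel blender jar standing upright, loose, mouth up, blades inside. Mouth 116 mm across outside, 110 mm inside; rim 165 mm above its underside. A black loop handle on its +x side reaches 102 mm from the axis, below the rim. Origin: centre of its underside, on the mouth's axis; z up.
- jar_medium: Medium steel blender jar standing upright, loose, mouth up, blades inside. Mouth 94 mm across outside, 88 mm inside; rim 125 mm above its underside. A black loop handle on its +x side reaches 91 mm from the axis, below the rim. Origin: centre of its underside, on the mouth's axis; z up.
- jar_small: Small steel blender jar standing upright, loose, mouth up, blades inside. Mouth 74 mm across outside, 68 mm inside; rim 90 mm above its underside. A black loop handle on its +x side reaches 81 mm from the axis, below the rim. Origin: centre of its underside, on the mouth's axis; z up.
- lid_large: Large dark lid on the counter, with an open filler neck instead of a knob. Flange 124 mm across, 8 mm thick, underside 16 mm above the origin; tapered plug below, 87 to 103 mm across; neck: a tube 52 mm outside, 42 mm inside, 24 to 46 mm above the origin, to grip across its outside. Origin: centre of the plug's underside; z up. Fits the 116 mm mouth: flange flat on the rim.
- lid_medium: Medium dark lid on the counter, knob up. Flange 102 mm across, 8 mm thick, underside 16 mm above the origin; tapered plug below it, 65 mm across at the bottom, 81 mm at the flange; round knob 32 mm across, 24 to 50 mm above the origin, to grip. Origin: centre of the plug's underside; z up. Fits the 94 mm mouth: flange flat on the rim, plug 16 mm inside.
- lid_small: Small dark lid on the counter, knob up. Flange 82 mm across, 8 mm thick, underside 16 mm above the origin; tapered plug below it, 45 mm across at the bottom, 61 mm at the flange; round knob 28 mm across, 24 to 50 mm above the origin, to grip. Origin: centre of the plug's underside; z up. Fits the 74 mm mouth: flange flat on the rim, plug 16 mm inside.
- filler_cap: Pale frosted filler cap on the counter, knob up, the smallest lid-like part. Flange 52 mm across, 6 mm thick, underside 18 mm above the origin; tapered plug below, 24 to 37 mm across; round knob 28 mm across, 24 to 46 mm above the origin, to grip. Origin: centre of the plug's underside; z up. Seated: flange flat on the neck's top, origin 28 mm above the large lid's origin.
- screwdriver: Bystander: red-handled flathead screwdriver, 190 mm long, 26 mm high, lying on the counter. Origin: its middle, at counter height; x along it to the tip.
- tweezers: Bystander: steel tweezers, 125 mm long, 8 mm high, lying on the counter. Origin: its middle, at counter height; x along it to the tips.
- dish: Bystander: small round white ceramic dish, 86 mm diameter, 22 mm high, with a black sealing ring lying in it. Origin: centre of its underside.
Mind the look-alikes: they are no part of the job. What is shaped like the lid_medium but green or yellow is not meant.

How it is judged:
By the outcome, as a careful person would: the job done as asked, in the order asked, and still so for the second after the job is handed in, with the robot touching nothing.
It also fails if it takes over 109 s, if anything falls off the work surface, if the arm or the gripper's body presses on something with over 40 N, if the wrist force passes 120 N, or if a joint passes its speed limit or range.

## Working session

There is one attempt and no reset: what is moved stays moved. The work goes in short steps, Python scripts to look and compute and a shell command to move; the robot and the scene stay as the last step left them, time stands still between calls to the robot, and variables do not carry over. Pictures are saved under pics/ and viewed, and the job is handed in when it is done.

```bash
mkdir -p pics; ls
cat > h.py <<'E'
import numpy as np, cv2
from plant import sensors, vision, job, robot
def cap(n,f):
    c=vision.capture(n); cv2.imwrite('pics/'+f+'.png',cv2.cvtColor(c['image'],cv2.COLOR_RGB2BGR)); np.savez(f+'.npz',**c); return c
def ray(c,u,v,z):
    R=np.array(c['R']);t=np.array(c['t']); o=-R.T@t
    d=R.T@np.array([(u-c['cx'])/c['fx'],(v-c['cy'])/c['fy'],1]); return o+d*(z-o[2])/d[2]
def proj(c,X):
    p=np.array(c['R'])@np.array(X)+np.array(c['t']); return [c['fx']*p[0]/p[2]+c['cx'],c['fy']*p[1]/p[2]+c['cy']]
E
python3 - <<'E'
from h import *
for n in['scene','top']:
    c=cap(n,n+'0'); print(n,-c['R'].T@c['t'],c['fx'],np.round(c['R'],2).tolist())
s=sensors.state(); print(s, robot.hold_point_z)
E
```

```text
pics
scene [1.38162926 0.70401742 1.12053241] 526.1582907641117 [[-0.64, 0.77, 0.01], [0.52, 0.45, -0.72], [-0.56, -0.46, -0.69]]
top [ 0.25195191 -0.00507203  1.09418616] 441.46259181804703 [[-0.04, -1.0, -0.0], [-0.98, 0.04, -0.21], [0.21, -0.01, -0.98]]
{'time_s': 0.1, 'joint_positions': array([-1.32259075e+00,  1.24452517e-01,  1.65155454e+00,  1.46845516e-05,
        1.36747916e+00, -8.26442421e-02]), 'qd': array([-0.00106022, -0.00164183, -0.00347712,  0.00091693, -0.00018464,
        0.00111206]), 'tau': array([ 6.07919847e-04, -4.24931788e+01, -3.66652429e+01, -8.71741463e-05,
        3.92357499e-03,  4.44860234e-06]), 'position': array([ 0.21096331, -0.61422825,  0.23015765]), 'tcp_rot': array([-3.09684339e+00, -5.17015074e-01,  2.23298465e-04]), 'force': array([ 0.19946693, -0.67878013,  0.02338712]), 'ft_torque': array([ 0.02014897, -0.03365238,  0.00453088]), 'opening': 0.08519399858094323} 0.0187
```

View pics/top0.png

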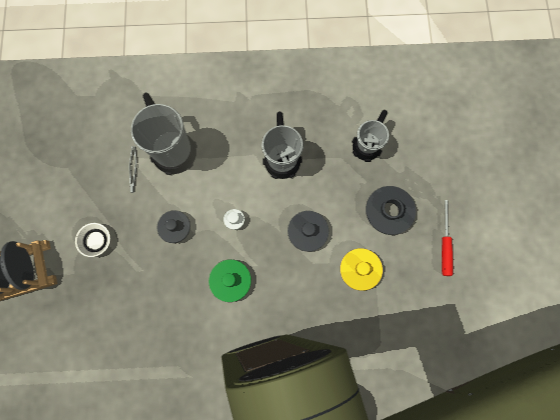

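View pics/scene0.png

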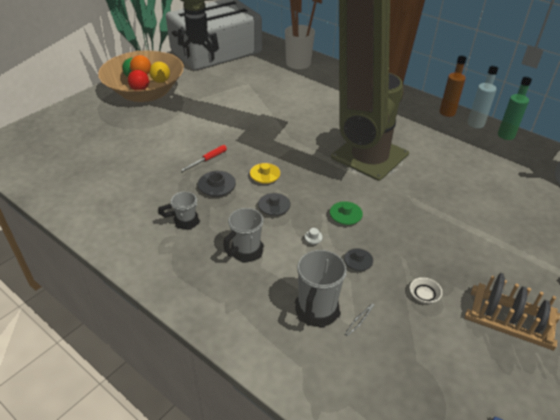

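The top view shows the jar mouths near (157,128), (282,145) and (373,135). The lids are large (391,210), medium (309,230) and small (174,227), with the cap at (234,219). The look-alikes are at (231,280) and (362,269), the dish at (93,240), the tweezers at (133,168) and the screwdriver at (447,240).

```bash
cat > m.py <<'E'
from h import *
import sys
c=dict(np.load('top0.npz')); im=c['image']; hsv=cv2.cvtColor(im,cv2.COLOR_RGB2HSV)
def fit(mask,seed,name,zs,diam,r=45):
    n,l,st,ce=cv2.connectedComponentsWithStats(mask.astype(np.uint8))
    d=[(np.hypot(*(ce[i]-seed)),i) for i in range(1,n) if st[i,4]>60]
    k=min(d)[1]; m=(l==k).astype(np.uint8)
    cn=max(cv2.findContours(m,cv2.RETR_EXTERNAL,cv2.CHAIN_APPROX_NONE)[0],key=len)[:,0]
    P=np.array([ray(c,u,v,zs)[:2] for u,v in cn]); 
    A=np.c_[2*P,np.ones(len(P))]; s=np.linalg.lstsq(A,(P**2).sum(1),rcond=None)[0]
    R=np.sqrt(s[2]+s[:2]@s[:2]); res=np.abs(np.hypot(*(P-s[:2]).T)-R)
    print(name,st[k],np.round(s[:2],4),'D',round(2*R,4),'exp',diam,'res',res.mean().round(4),res.max().round(4))
V=im.max(2).astype(int); S=im.max(2).astype(int)-im.min(2)
for q in [(391,200),(391,188),(309,240),(174,235),(200,227),(350,210),(234,219),(225,200)]: print(q,im[q[1],q[0]])
dk=(V<80)
fit(dk,(391,210),'lidL',.024,.124);fit(dk,(309,230),'lidM',.024,.102);fit(dk,(174,227),'lidS',.024,.082)
fit((V>165),(234,219),'cap',.024,.052)
fit((V>165),(93,240),'dish',.022,.086)
for i,(x,y,w,h) in enumerate([(110,80,120,100),(240,100,100,90),(335,95,75,80)]):
    a=cv2.resize(im[y:y+h,x:x+w],None,fx=6,fy=6,interpolation=cv2.INTER_CUBIC); cv2.imwrite(f'pics/j{i}.png',cv2.cvtColor(a,cv2.COLOR_RGB2BGR)[:600,:800])
E
python3 m.py
```

```text
(391, 200) [30 31 32]
(391, 188) [63 67 67]
(309, 240) [77 79 78]
(174, 235) [81 83 82]
(200, 227) [157 155 137]
(350, 210) [144 144 128]
(234, 219) [234 238 228]
(225, 200) [167 166 148]
lidL [ 366  186   51   50 1855] [ 0.4773 -0.2883] D 0.1229 exp 0.124 res 0.0009 0.003
lidM [291 211  39  41 855] [ 0.4391 -0.0879] D 0.0835 exp 0.102 res 0.0074 0.0234
lidS [161 211  24  21 227] [0.472  0.2528] D 0.0421 exp 0.082 res 0.0059 0.0153
cap [ 163  172   82   67 1468] [0.5081 0.1691] D 0.1365 exp 0.052 res 0.0195 0.0589
dish [ 87 232  17  17 233] [0.4351 0.4443] D 0.0403 exp 0.086 res 0.0005 0.0021
```

View pics/j0.png

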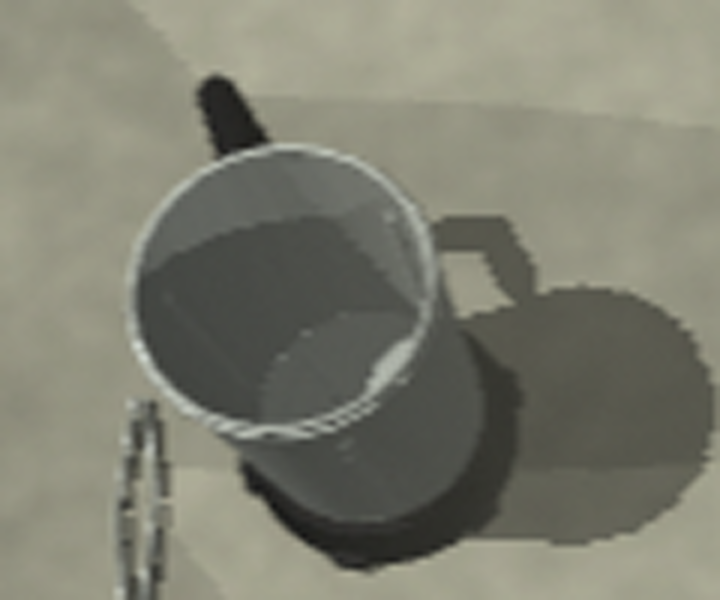

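View pics/j1.png

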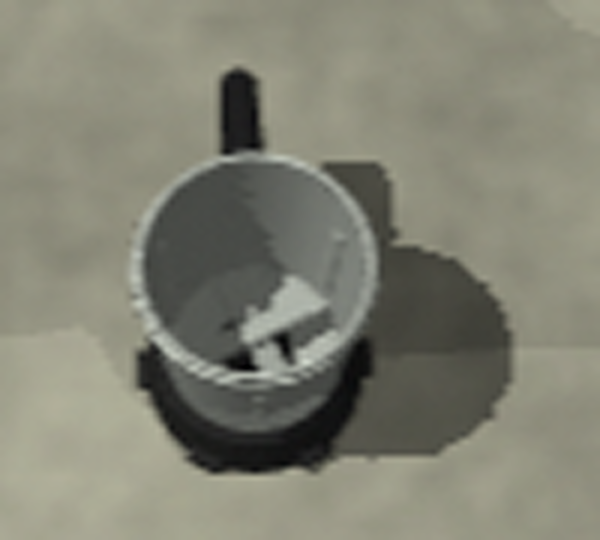

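View pics/j2.png

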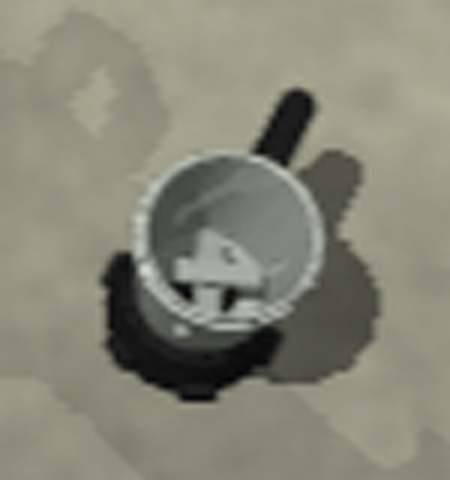

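```bash
cat > m2.py <<'E'
exec(open('m.py').read().split('for q in')[0])
I=im.astype(int); dk=(V<110)&(I[...,0]-I[...,2]<5)
dk=cv2.morphologyEx(dk.astype(np.uint8),cv2.MORPH_OPEN,np.ones((3,3)))
fit(dk,(391,210),'lidL',.024,.124);fit(dk,(309,230),'lidM',.024,.102);fit(dk,(174,227),'lidS',.024,.082)
cp=(V>120)&(I[...,0]-I[...,2]<11)
mm=np.zeros_like(cp); mm[195:245,210:260]=1
fit(cp&mm,(234,219),'cap',.024,.052)
def circ(pts,z,n):
    P=np.array([ray(c,u,v,z)[:2] for u,v in pts]); A=np.c_[2*P,np.ones(len(P))]; s=np.linalg.lstsq(A,(P**2).sum(1),rcond=None)[0]
    print(n,np.round(s[:2],4),'D',round(2*np.sqrt(s[2]+s[:2]@s[:2]),4), 'mid',[(P[0]+P[1]).round(4)/2,(P[2]+P[3]).round(4)/2])
    return s
def j(x0,y0,l,r,t,b,z,n,ul,vl):
    f=lambda x,y:(x0+x/6-.42,y0+y/6-.42)
    return circ([f(l,ul[0]),f(r,ul[1]),f(vl[0],t),f(vl[1],b)],z,n)
j(110,80,127,438,145,437,.165,'JL',(295,285),(290,270))
j(240,100,130,378,152,385,.125,'JM',(272,262),(258,250))
j(335,95,132,326,150,330,.090,'JS',(240,240),(228,232))
a=im[190:260,150:340]; cv2.imwrite('pics/l.png',cv2.resize(cv2.cvtColor(a,cv2.COLOR_RGB2BGR),None,fx=4,fy=4,interpolation=cv2.INTER_CUBIC))
cv2.imwrite('pics/mask.png',np.hstack([dk*255,(cp&mm).astype(np.uint8)*255])[180:260])
E
python3 m2.py
```

```text
lidL [ 366  186   50   49 1767] [ 0.4785 -0.2867] D 0.1217 exp 0.124 res 0.0006 0.0018
lidM [ 288  211   41   40 1300] [ 0.4353 -0.0791] D 0.0984 exp 0.102 res 0.0006 0.0017
lidS [157 211  33  32 835] [0.4604 0.252 ] D 0.0788 exp 0.082 res 0.0006 0.0019
cap [224 209  21  21 334] [0.4726 0.1023] D 0.0492 exp 0.052 res 0.0008 0.0021
JL [0.6602 0.2573] D 0.1167 mid [array([0.65985, 0.25725]), array([0.6602 , 0.25815])]
JM [ 0.6239 -0.0232] D 0.0959 mid [array([ 0.62405, -0.02325]), array([ 0.62395, -0.0232 ])]
JS [ 0.6523 -0.2445] D 0.0777 mid [array([ 0.65195, -0.2445 ]), array([ 0.65225, -0.2449 ])]
```

View pics/l.png

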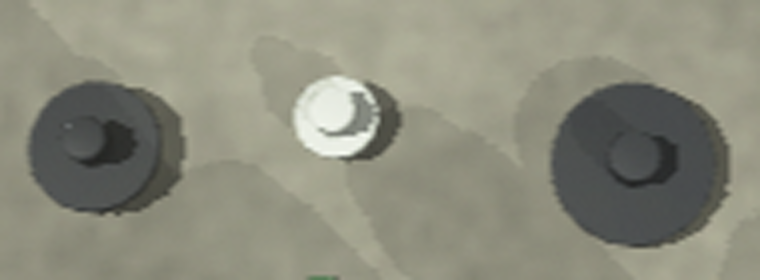

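The circle diameters match the given sizes within a few mm. I'll cross-check these positions against the scene camera and then plan the first move.

```bash
cat > go.py <<'E'
import sys
from h import *
from scipy.spatial.transform import Rotation as Ro
x,y,z=map(float,sys.argv[1:4])
s=sensors.state(); R=Ro.from_rotvec(s['tcp_rot']).as_matrix()
d=R.T@(np.array([x,y,z])-s['position']); yaw=np.arctan2(R[1,0],R[0,0])
print('tool d',np.round(d,4),'turn',round(float(yaw),4),'pos',s['position'].round(4),'zax',R[:,2].round(3),'F',s['force'].round(1),'open',round(s['opening'],4),'t',s['time_s'])
E
python3 go.py .4785 -.2867 .13
python3 - <<'E'
from h import *
c=dict(np.load('scene0.npz')); im=cv2.cvtColor(c['image'],cv2.COLOR_RGB2BGR)
a=np.linspace(0,6.283,60)
for x,y,r,z in [(.4785,-.2867,.062,.024),(.4353,-.0791,.051,.024),(.4604,.252,.041,.024),(.4726,.1023,.026,.024),(.6602,.2573,.058,.165),(.6239,-.0232,.047,.125),(.6523,-.2445,.037,.09)]:
    p=np.array([proj(c,[x+r*np.cos(t),y+r*np.sin(t),z]) for t in a]); cv2.polylines(im,[np.round(p*8).astype(int)],True,(0,0,255),1,cv2.LINE_AA,3)
cv2.imwrite('pics/ov.png',cv2.resize(im[140:340,130:400],None,fx=2.9,fy=2.9,interpolation=cv2.INTER_CUBIC))
E
```

```text
tool d [ 0.3594 -0.2227  0.1006] turn 0.3308 pos [ 0.211  -0.6142  0.2302] zax [-0.     0.002 -1.   ] F [ 0.2 -0.7  0. ] open 0.0852 t 0.1
```

View pics/ov.png

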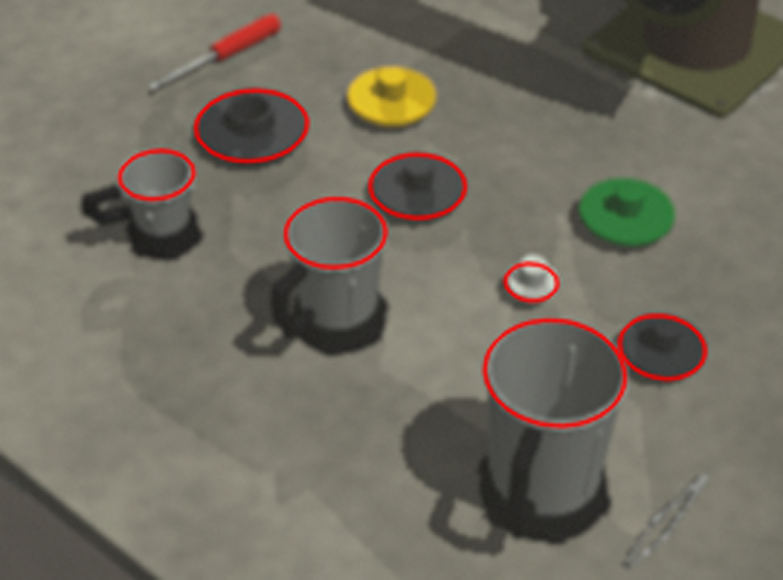

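The overlaid circles land on every rim and flange in the scene view, so the positions agree across both cameras. Next I approach above the large lid.

```bash
python3 -m inch '{"translation":[[0.02,-0.012,0],[0.055,-0.034,0],[0.095,-0.059,0],[0.135,-0.084,0],[0.175,-0.108,0],[0.215,-0.133,0.01],[0.255,-0.158,0.03],[0.295,-0.183,0.05],[0.325,-0.201,0.07],[0.345,-0.214,0.09],[0.355,-0.220,0.098],[0.3594,-0.2227,0.1006],[0.3594,-0.2227,0.1006]],"turn":[0.05,0.12,0.2,0.27,0.33,0.33,0.33,0.33,0.33,0.33,0.33,0.33,0.33]}' 1 80; python3 go.py .4785 -.2867 .022; python3 -c "
from h import *
c=cap('wrist','w1'); print(proj(c,[.4785,-.2867,.046]))"
```

```text
time_s: 1.4
position: [0.4787, -0.2877, 0.1309]
tcp_rot: [3.141, 0.002, -0.0]
force: [-0.5, 0.2, -0.2]
opening: 0.0854
tool d [-0.0002 -0.001   0.1089] turn 0.001 pos [ 0.4787 -0.2877  0.1309] zax [-0. -0. -1.] F [-0.5  0.2 -0.2] open 0.0854 t 1.4
[np.float64(278.21521263621645), np.float64(218.78530509518095)]
```

View pics/w1.png

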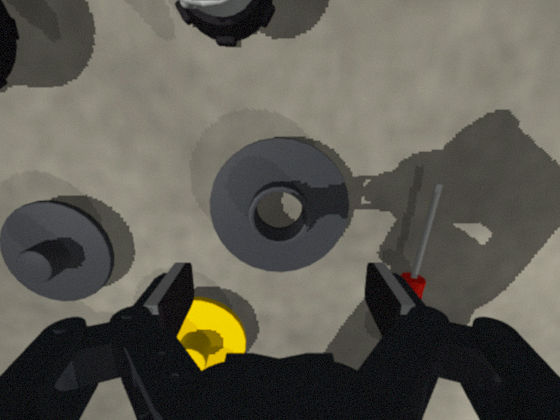

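```bash
python3 -c "
from h import *
c=dict(np.load('w1.npz')); print(ray(c,278,213.5,.046),ray(c,281,204.5,.024), proj(c,[.4785,-.2867,.024]))
im=cv2.cvtColor(c['image'],cv2.COLOR_RGB2BGR)
a=np.linspace(0,6.283,60)
for x,y,r,z in [(.4785,-.2867,.062,.024),(.4785,-.2867,.026,.046)]:
    p=np.array([proj(c,[x+r*np.cos(t),y+r*np.sin(t),z]) for t in a]); cv2.polylines(im,[np.round(p*8).astype(int)],True,(0,0,255),1,cv2.LINE_AA,3)
cv2.imwrite('pics/w1o.png',cv2.resize(im[110:300,180:380],None,fx=3,fy=3))
"
```

```text
[ 0.48300755 -0.28652576  0.046     ] [ 0.48436675 -0.28910283  0.024     ] [np.float64(278.2662751569837), np.float64(210.88013262116695)]
```

View pics/w1o.png

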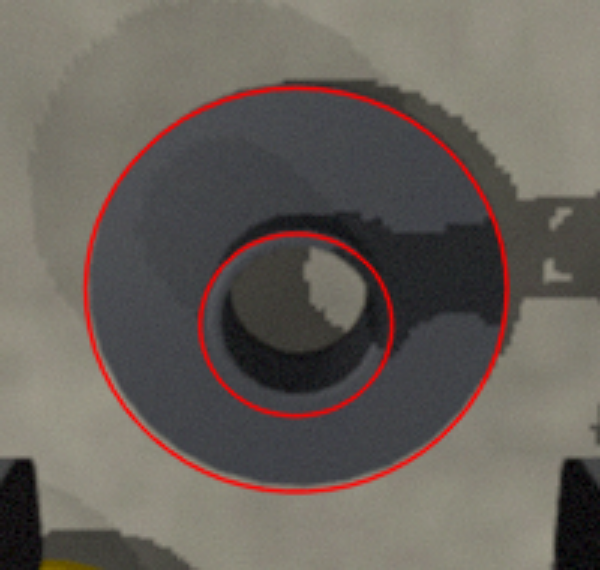

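The overlay fits the neck and flange within about 1 mm, so I'll descend and grip.

```bash
python3 -m inch '{"translation":[[0.0003,-0.001,0.02],[0.0003,-0.001,0.055],[0.0003,-0.001,0.085],[0.0003,-0.001,0.1],[0.0003,-0.001,0.106],[0.0003,-0.001,0.1085],[0.0003,-0.001,0.1085]],"turn":[0,0,0,0,0,0,0]}' 1 80; python3 go.py .4785 -.2867 .022; python3 -m inch '{"translation":[[0,0,0],[0,0,0],[0,0,0],[0,0,0],[0,0,0],[0,0,0],[0,0,0],[0,0,0],[0,0,0],[0,0,0]],"turn":[0,0,0,0,0,0,0,0,0,0]}' 0 80;python3 -c "
from h import *
cap('wrist','w2');cap('scene','s2')"
```

```text
time_s: 2.15
position: [0.4798, -0.2874, 0.0236]
tcp_rot: [3.14, 0.001, 0.003]
force: [-0.5, 0.6, 0.3]
opening: 0.0853
tool d [-0.0013 -0.0007  0.0016] turn 0.0004 pos [ 0.4798 -0.2874  0.0236] zax [ 0.002 -0.001 -1.   ] F [-0.5  0.6  0.3] open 0.0853 t 2.15
time_s: 3.15
position: [0.4801, -0.2871, 0.0239]
tcp_rot: [3.14, 0.001, 0.004]
force: [-0.5, 0.2, 6.1]
opening: 0.0492
```

View pics/w2.png

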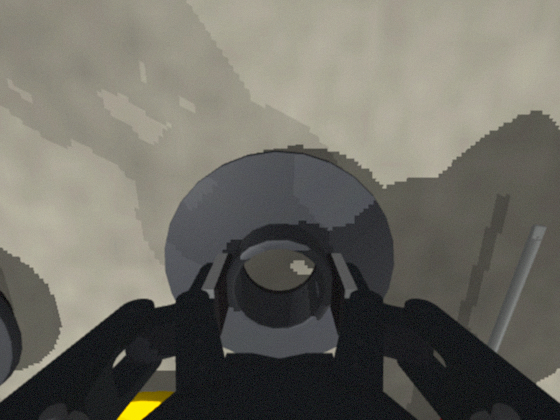

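Gripped at 49 mm on the neck, and the picture shows the neck (around (280,275)) between the pads. Next I lift a little and check that it holds.

```bash
python3 -m inch '{"translation":[[0,0,-0.005],[0,0,-0.015],[0,0,-0.035],[0,0,-0.07],[0,0,-0.11],[0,0,-0.15],[0,0,-0.18],[0,0,-0.195],[0,0,-0.2],[0,0,-0.2]],"turn":[0,0,0,0,0,0,0,0,0,0]}'; python3 go.py .6617 .2573 .223;python3 -c "
from h import *
cap('wrist','w3');cap('scene','s3')"
```

```text
time_s: 4.25
position: [0.4786, -0.2861, 0.2216]
tcp_rot: [-3.141, -0.001, 0.001]
force: [-0.3, 0.1, -1.3]
opening: 0.0491
tool d [ 0.1835 -0.5433 -0.0013] turn 0.0008 pos [ 0.4786 -0.2861  0.2216] zax [-0.001  0.001 -1.   ] F [-0.3  0.1 -1.3] open 0.0491 t 4.25
```

View pics/w3.png

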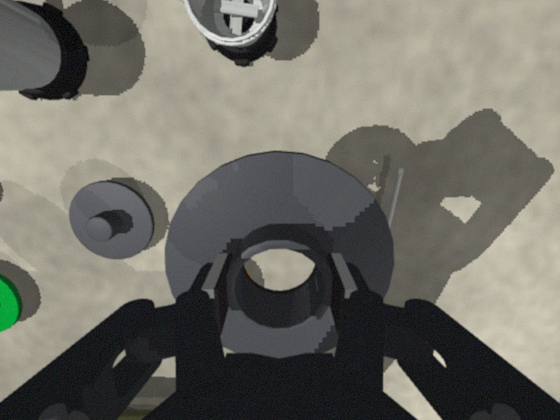

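View pics/s3.png

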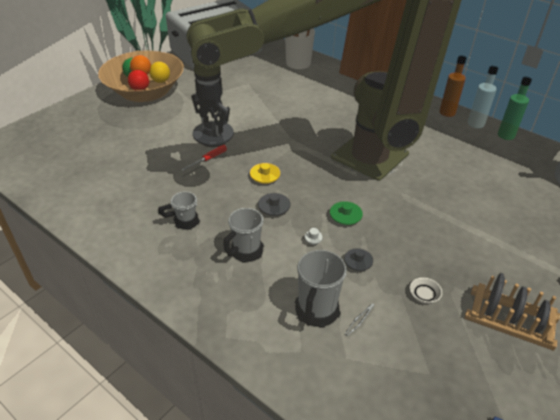

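```bash
python3 -c "
from h import *
c=dict(np.load('w3.npz'))
for q in [(280,151.5),(165.5,252),(393.5,252)]: print(ray(c,*q,.2217))
print(sensors.state()['position'])"
```

```text
[ 0.54064782 -0.2862143   0.2217    ]
[ 0.48845147 -0.22595817  0.2217    ]
[ 0.48854175 -0.34609382  0.2217    ]
[ 0.47802727 -0.28572771  0.21973519]
```

```bash
python3 -m inch '{"translation":[[0.004,-0.013,0],[0.012,-0.036,-0.002],[0.025,-0.075,-0.01],[0.04,-0.12,-0.015],[0.055,-0.165,-0.015],[0.071,-0.21,-0.015],[0.086,-0.255,-0.015],[0.101,-0.3,-0.015],[0.116,-0.345,-0.015],[0.132,-0.39,-0.015],[0.147,-0.435,-0.015],[0.16,-0.475,-0.01],[0.17,-0.505,-0.005],[0.178,-0.527,-0.003],[0.182,-0.539,-0.002],[0.1835,-0.543,-0.002],[0.1835,-0.543,-0.002],[0.1835,-0.543,-0.002]],"turn":[0,0,0,0,0,0,0,0,0,0,0,0,0,0,0,0,0,0]}'; python3 go.py .6612 .2573 .180;python3 -c "
from h import *
cap('wrist','w4');cap('top','t4')"
```

```text
time_s: 6.15
position: [0.6619, 0.2559, 0.2243]
tcp_rot: [3.141, -0.0, -0.0]
force: [-1.1, -0.3, -2.1]
opening: 0.0489
tool d [-0.0007 -0.0015  0.0443] turn -0.0001 pos [0.6619 0.2559 0.2243] zax [-0. -0. -1.] F [-1.1 -0.3 -2.1] open 0.0489 t 6.15
```

View pics/w4.png

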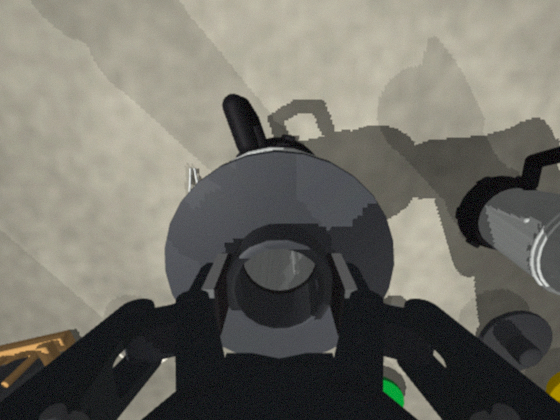

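In hand, the lid's flange is centred on the TCP within 1 mm. Next I descend to just above contact, then slow down.

```bash
python3 -m inch '{"translation":[[-0.0015,-0.0014,0.005],[-0.0015,-0.0014,0.015],[-0.0015,-0.0014,0.027],[-0.0015,-0.0014,0.036],[-0.0015,-0.0014,0.041],[-0.0015,-0.0014,0.043],[-0.0015,-0.0014,0.0435],[-0.0015,-0.0014,0.0435]],"turn":[0,0,0,0,0,0,0,0]}'; python3 go.py .6602 .2573 .173; python3 -m inch '{"translation":[[0,0,0.001],[0,0,0.002],[0,0,0.003],[0,0,0.004],[0,0,0.005],[0,0,0.006],[0,0,0.006],[0,0,0.006]],"turn":[0,0,0,0,0,0,0,0]}';python3 go.py .6602 .2573 .173
```

```text
time_s: 7.05
position: [0.6608, 0.2583, 0.1812]
tcp_rot: [-3.141, -0.001, -0.001]
force: [0.5, -0.5, -1.1]
opening: 0.0488
tool d [-0.0006  0.001   0.0082] turn 0.0009 pos [0.6608 0.2583 0.1812] zax [ 0.001  0.    -1.   ] F [ 0.5 -0.5 -1.1] open 0.0488 t 7.05
time_s: 7.85
position: [0.6605, 0.2581, 0.1746]
tcp_rot: [3.142, 0.001, -0.0]
force: [-0.5, 0.4, -1.3]
opening: 0.0488
tool d [-0.0003  0.0008  0.0016] turn 0.0008 pos [0.6605 0.2581 0.1746] zax [-0. -0. -1.] F [-0.5  0.4 -1.3] open 0.0488 t 7.85
```

```bash
python3 -m inch '{"translation":[[0,0,0.0008],[0,0,0.0016],[0,0,0.0024],[0,0,0.0024],[0,0,0.0024]],"turn":[0,0,0,0,0]}';python3 go.py .6602 .2573 .173
```

```text
time_s: 8.35
position: [0.6607, 0.2582, 0.1731]
tcp_rot: [-3.142, -0.001, -0.001]
force: [-1.6, -1.2, 3.5]
opening: 0.0491
tool d [-0.0005  0.0009  0.0001] turn 0.0008 pos [0.6607 0.2582 0.1731] zax [ 0.001  0.    -1.   ] F [-1.6 -1.2  3.5] open 0.0491 t 8.35
```

Contact is at z = 0.173, as predicted (force rose from −1.3 to +3.5 N). I release and retreat upward.

```bash
python3 -m inch '{"translation":[[0,0,0],[0,0,0],[0,0,0],[0,0,0],[0,0,0],[0,0,-0.005],[0,0,-0.02],[0,0,-0.045],[0,0,-0.065],[0,0,-0.07]],"turn":[0,0,0,0,0,0,0,0,0,0]}' 0.85 80;python3 go.py .4353 -.0791 .14; python3 -c "
from h import *
cap('wrist','w5');cap('scene','s5')"
```

```text
time_s: 9.35
position: [0.6623, 0.2587, 0.2478]
tcp_rot: [-3.139, -0.001, -0.011]
force: [-0.4, 0.3, 0.3]
opening: 0.0729
tool d [-0.228   0.3378  0.1054] turn 0.0009 pos [0.6623 0.2587 0.2478] zax [ 0.007  0.002 -1.   ] F [-0.4  0.3  0.3] open 0.0729 t 9.35
```

View pics/w5.png

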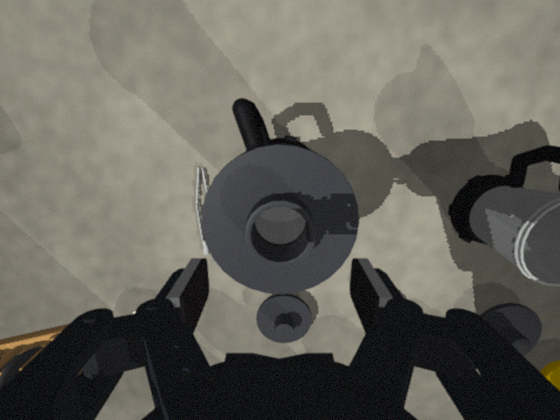

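View pics/s5.png

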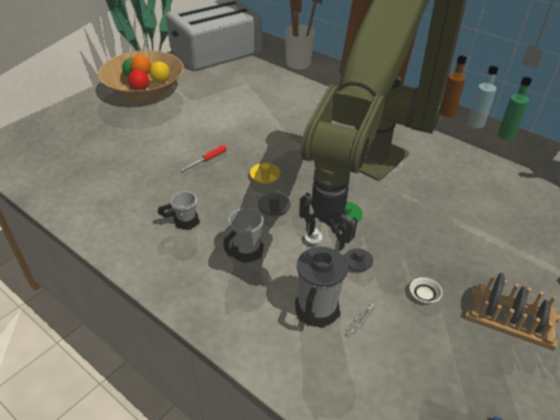

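The large lid sits level on its jar, with its neck at (280,230) in the wrist view. Now the medium lid.

```bash
python3 -m inch '{"translation":[[-0.006,0.009,-0.003],[-0.02,0.03,-0.005],[-0.04,0.06,-0.005],[-0.065,0.096,0],[-0.09,0.133,0],[-0.115,0.17,0],[-0.14,0.207,0.01],[-0.165,0.244,0.03],[-0.187,0.277,0.055],[-0.205,0.304,0.08],[-0.218,0.323,0.098],[-0.225,0.334,0.106],[-0.228,0.338,0.108],[-0.228,0.338,0.108],[-0.228,0.338,0.108]],"turn":[0,0,0,0,0,0,0,0,0,0,0,0,0,0,0]}' 0.85 80; python3 go.py .4353 -.0791 .026; python3 -c "
from h import *
c=cap('wrist','w6')
im=cv2.cvtColor(c['image'],cv2.COLOR_RGB2BGR)
a=np.linspace(0,6.283,60)
for x,y,r,z in [(.4353,-.0791,.051,.024),(.4353,-.0791,.016,.050)]:
    p=np.array([proj(c,[x+r*np.cos(t),y+r*np.sin(t),z]) for t in a]); cv2.polylines(im,[np.round(p*8).astype(int)],True,(0,0,255),1,cv2.LINE_AA,3)
cv2.imwrite('pics/w6o.png',im)"
```

```text
time_s: 10.95
position: [0.4338, -0.0798, 0.1354]
tcp_rot: [3.141, 0.002, 0.003]
force: [0.3, 0.9, 0.7]
opening: 0.0725
tool d [ 0.0013 -0.0007  0.1094] turn 0.0014 pos [ 0.4338 -0.0798  0.1354] zax [ 0.002 -0.    -1.   ] F [0.3 0.9 0.7] open 0.0725 t 10.95
```

View pics/w6o.png

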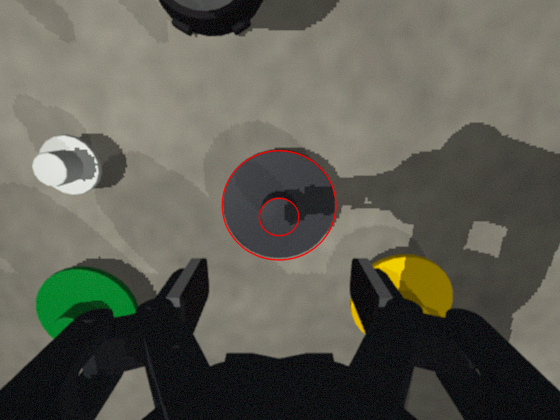

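The overlay fits the flange and knob. Next I descend and grip.

```bash
python3 -m inch '{"translation":[[0.001,-0.0007,0.02],[0.001,-0.0007,0.055],[0.001,-0.0007,0.085],[0.001,-0.0007,0.1],[0.001,-0.0007,0.106],[0.001,-0.0007,0.109],[0.001,-0.0007,0.109]],"turn":[0,0,0,0,0,0,0]}'; python3 -m inch '{"translation":[[0,0,0],[0,0,0],[0,0,0],[0,0,0],[0,0,0],[0,0,0],[0,0,0],[0,0,0],[0,0,0],[0,0,0]],"turn":[0,0,0,0,0,0,0,0,0,0]}' 0 80;python3 go.py .4353 -.0791 .026
```

```text
time_s: 11.7
position: [0.4348, -0.0793, 0.0262]
tcp_rot: [3.141, 0.002, 0.002]
force: [0.5, 0.4, 0.1]
opening: 0.0727
time_s: 12.7
position: [0.4347, -0.0796, 0.0265]
tcp_rot: [3.141, 0.001, 0.003]
force: [-0.5, -0.2, 5.8]
opening: 0.0296
tool d [ 0.0006 -0.0005  0.0005] turn 0.0007 pos [ 0.4347 -0.0796  0.0265] zax [ 0.002 -0.    -1.   ] F [-0.5 -0.2  5.8] open 0.0296 t 12.7
```

```bash
python3 -m inch '{"translation":[[0,0,-0.005],[0,0,-0.015],[0,0,-0.035],[0,0,-0.07],[0,0,-0.11],[0,0,-0.14],[0,0,-0.153],[0,0,-0.155],[0,0,-0.155]],"turn":[0,0,0,0,0,0,0,0,0]}'; python3 go.py .6239 -.0232 .18;python3 -c "
from h import *
cap('wrist','w7')"
```

```text
time_s: 13.6
position: [0.4332, -0.0791, 0.1792]
tcp_rot: [-3.141, -0.001, 0.002]
force: [0.5, 0.2, -2.0]
opening: 0.0297
tool d [ 0.1908 -0.0558 -0.001 ] turn 0.0008 pos [ 0.4332 -0.0791  0.1792] zax [-0.001  0.    -1.   ] F [ 0.5  0.2 -2. ] open 0.0297 t 13.6
```

View pics/w7.png

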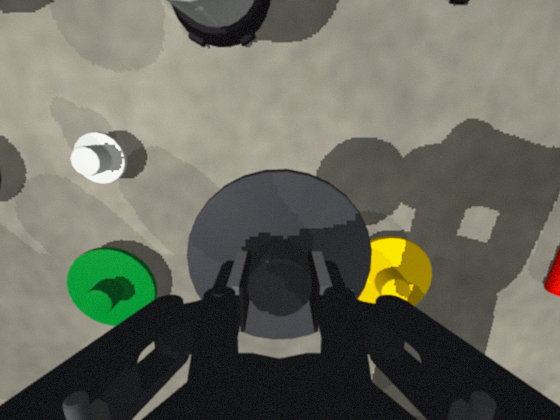

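The medium lid is held level, with its front flange edge at (280,170). I check its in-hand offset while travelling.

```bash
python3 -c "
from h import *
c=dict(np.load('w7.npz')); p=ray(c,280,169.5,.177); print(p[0]-.051,p[1])"
python3 -m inch '{"translation":[[0.007,-0.002,-0.001],[0.022,-0.006,-0.001],[0.045,-0.013,-0.001],[0.075,-0.022,-0.001],[0.11,-0.032,-0.001],[0.145,-0.042,-0.001],[0.17,-0.05,-0.001],[0.184,-0.054,-0.001],[0.19,-0.0556,-0.001],[0.1908,-0.0558,-0.001],[0.1908,-0.0558,-0.001],[0.1908,-0.0558,-0.001]],"turn":[0,0,0,0,0,0,0,0,0,0,0,0]}'; python3 go.py .6239 -.0232 .1355;python3 -c "
from h import *
c=cap('wrist','w8')
im=cv2.cvtColor(c['image'],cv2.COLOR_RGB2BGR)
a=np.linspace(0,6.283,60)
for x,y,r,z in [(.6239,-.0232,.047,.125)]:
    p=np.array([proj(c,[x+r*np.cos(t),y+r*np.sin(t),z]) for t in a]); cv2.polylines(im,[np.round(p*8).astype(int)],True,(0,0,255),1,cv2.LINE_AA,3)
cv2.imwrite('pics/w8o.png',im)"
```

```text
0.43521572439043776 -0.07922033729187294
time_s: 14.85
position: [0.6238, -0.0236, 0.181]
tcp_rot: [-3.142, -0.001, 0.001]
force: [-0.5, -0.8, -1.1]
opening: 0.0296
tool d [ 0.0001 -0.0004  0.0455] turn 0.0004 pos [ 0.6238 -0.0236  0.181 ] zax [-0.001  0.    -1.   ] F [-0.5 -0.8 -1.1] open 0.0296 t 14.85
```

View pics/w8o.png

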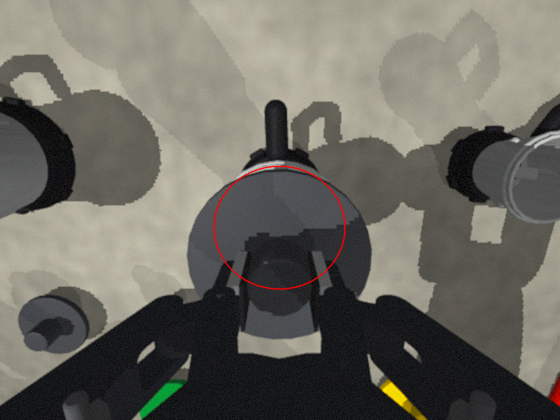

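```bash
python3 -c "
from h import *
c=dict(np.load('w8.npz'));print(-c['R'].T@c['t'])
for v in (160,163,166,170): print(v,ray(c,280,v,.125)[0]-.047)
a=cv2.imread('pics/w8o.png')[140:200,220:340]; cv2.imwrite('pics/w8z.png',cv2.resize(a,None,fx=6,fy=6,interpolation=cv2.INTER_NEAREST))"
```

```text
[ 0.69971835 -0.02314507  0.32283128]
160 0.6277116468405891
163 0.6257140212298882
166 0.6237044520523166
170 0.6210062617246472
```

View pics/w8z.png

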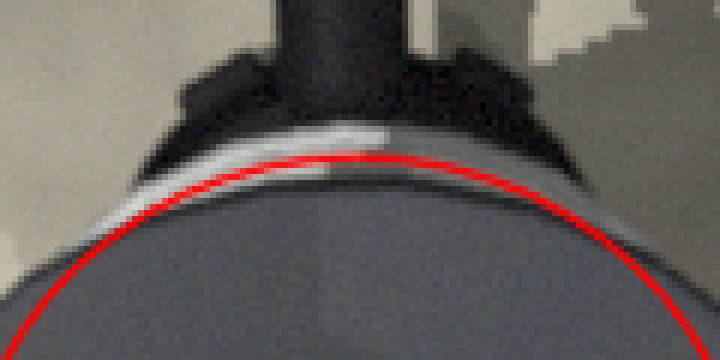

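The camera sits at x = 0.70, so the bright band beyond the circle is the outer wall and the rim matches. I descend.

```bash
python3 -m inch '{"translation":[[-0.0008,-0.0004,0.005],[-0.0008,-0.0004,0.015],[-0.0008,-0.0004,0.026],[-0.0008,-0.0004,0.034],[-0.0008,-0.0004,0.037],[-0.0008,-0.0004,0.038],[-0.0008,-0.0004,0.039],[-0.0008,-0.0004,0.04],[-0.0008,-0.0004,0.041],[-0.0008,-0.0004,0.042],[-0.0008,-0.0004,0.043],[-0.0008,-0.0004,0.044],[-0.0008,-0.0004,0.044]],"turn":[0,0,0,0,0,0,0,0,0,0,0,0,0]}'; python3 -m inch '{"translation":[[0,0,0.0008],[0,0,0.0016],[0,0,0.0022],[0,0,0.0022],[0,0,0.0022]],"turn":[0,0,0,0,0]}';python3 go.py .6239 -.0232 .1353
```

```text
time_s: 16.2
position: [0.6236, -0.023, 0.1371]
tcp_rot: [-3.142, -0.001, 0.001]
force: [0.2, 0.5, -0.8]
opening: 0.0293
time_s: 16.7
position: [0.624, -0.023, 0.1358]
tcp_rot: [3.141, 0.001, 0.001]
force: [-2.0, 0.4, 3.7]
opening: 0.0293
tool d [-0.0001  0.0002  0.0005] turn 0.0009 pos [ 0.624  -0.023   0.1358] zax [ 0.001 -0.    -1.   ] F [-2.   0.4  3.7] open 0.0293 t 16.7
```

```bash
python3 -m inch '{"translation":[[0,0,0],[0,0,0],[0,0,0],[0,0,0],[0,0,0],[0,0,-0.005],[0,0,-0.02],[0,0,-0.045],[0,0,-0.06],[0,0,-0.063]],"turn":[0,0,0,0,0,0,0,0,0,0]}' 0.75 80;python3 go.py .4604 .252 .135; python3 -c "
from h import *
cap('wrist','w9')"
```

```text
time_s: 17.7
position: [0.6256, -0.0232, 0.2023]
tcp_rot: [3.141, 0.001, 0.01]
force: [0.1, 0.0, 0.0]
opening: 0.0642
tool d [-0.1654 -0.2754  0.0661] turn 0.0008 pos [ 0.6256 -0.0232  0.2023] zax [ 0.006 -0.001 -1.   ] F [0.1 0.  0. ] open 0.0642 t 17.7
```

View pics/w9.png

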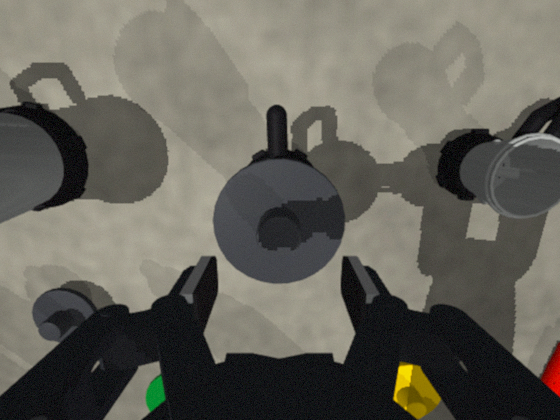

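The medium lid sits level and concentric on its jar, with its knob at (280,228). Now the small lid.

```bash
python3 -m inch '{"translation":[[-0.008,-0.008,-0.003],[-0.025,-0.028,-0.003],[-0.045,-0.058,0],[-0.065,-0.095,0],[-0.085,-0.135,0],[-0.105,-0.172,0.01],[-0.124,-0.205,0.025],[-0.14,-0.233,0.042],[-0.152,-0.254,0.056],[-0.16,-0.267,0.063],[-0.164,-0.274,0.066],[-0.1655,-0.2755,0.067],[-0.1655,-0.2755,0.067],[-0.1655,-0.2755,0.067]],"turn":[0,0,0,0,0,0,0,0,0,0,0,0,0,0]}' 0.75 80; python3 go.py .4604 .252 .026; python3 -c "
from h import *
c=cap('wrist','w10')
im=cv2.cvtColor(c['image'],cv2.COLOR_RGB2BGR)
a=np.linspace(0,6.283,60)
for x,y,r,z in [(.4604,.252,.041,.024),(.4604,.252,.014,.050)]:
    p=np.array([proj(c,[x+r*np.cos(t),y+r*np.sin(t),z]) for t in a]); cv2.polylines(im,[np.round(p*8).astype(int)],True,(0,0,255),1,cv2.LINE_AA,3)
cv2.imwrite('pics/w10o.png',im)"
```

```text
time_s: 19.15
position: [0.459, 0.2519, 0.1319]
tcp_rot: [-3.141, 0.0, -0.002]
force: [0.7, 0.5, 0.6]
opening: 0.0638
tool d [ 0.0013 -0.      0.1059] turn -0.0002 pos [0.459  0.2519 0.1319] zax [ 0.001  0.    -1.   ] F [0.7 0.5 0.6] open 0.0638 t 19.15
```

View pics/w10o.png

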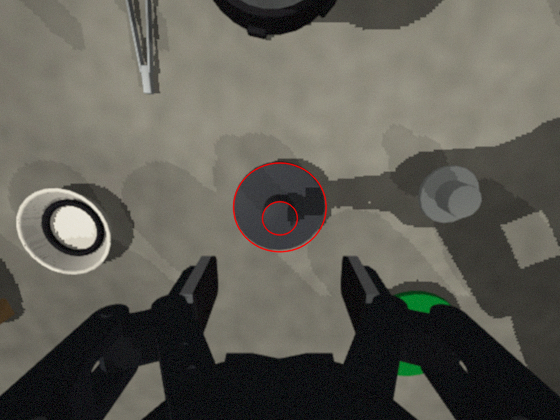

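The overlay fits the small lid, with the dish and tweezers clear of it. I grip and lift.

```bash
python3 -m inch '{"translation":[[0.001,0,0.02],[0.001,0,0.055],[0.001,0,0.085],[0.001,0,0.099],[0.001,0,0.104],[0.001,0,0.106],[0.001,0,0.106]],"turn":[0,0,0,0,0,0,0]}'; python3 -m inch '{"translation":[[0,0,0],[0,0,0],[0,0,0],[0,0,0],[0,0,0],[0,0,0],[0,0,0],[0,0,0],[0,0,0],[0,0,0]],"turn":[0,0,0,0,0,0,0,0,0,0]}' 0 80;python3 go.py .4604 .252 .026;  python3 -m inch '{"translation":[[0,0,-0.005],[0,0,-0.015],[0,0,-0.035],[0,0,-0.07],[0,0,-0.11],[0,0,-0.15],[0,0,-0.18],[0,0,-0.195],[0,0,-0.2],[0,0,-0.2]],"turn":[0,0,0,0,0,0,0,0,0,0]}'; python3 go.py .6523 -.2445 .226;python3 -c "
from h import *
cap('wrist','w11')"
```

```text
time_s: 19.9
position: [0.4602, 0.2527, 0.0265]
tcp_rot: [-3.141, -0.001, -0.003]
force: [0.3, 0.3, 0.3]
opening: 0.0638
time_s: 20.9
position: [0.46, 0.2528, 0.0265]
tcp_rot: [-3.141, -0.001, -0.003]
force: [-1.4, -0.7, 6.3]
opening: 0.0256
tool d [0.0004 0.0008 0.0005] turn 0.0008 pos [0.46   0.2528 0.0265] zax [ 0.002  0.001 -1.   ] F [-1.4 -0.7  6.3] open 0.0256 t 20.9
time_s: 21.9
position: [0.4588, 0.2523, 0.2246]
tcp_rot: [3.141, 0.001, -0.001]
force: [0.7, 0.1, -1.3]
opening: 0.0256
tool d [ 0.1932  0.4969 -0.0014] turn 0.0008 pos [0.4588 0.2523 0.2246] zax [-0.001 -0.    -1.   ] F [ 0.7  0.1 -1.3] open 0.0256 t 21.9
```

View pics/w11.png

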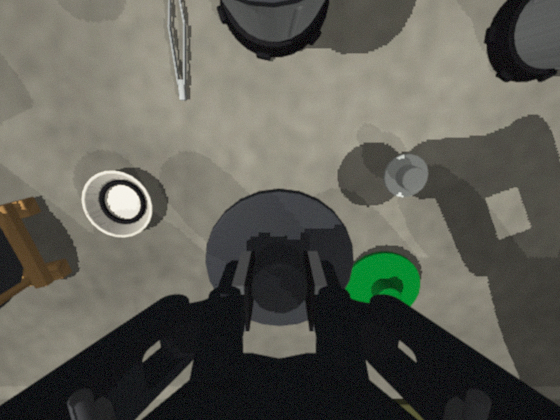

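```bash
python3 -c "
from h import *
c=dict(np.load('w11.npz')); p=ray(c,280,189.5,.2224); print(p[0]-.041,p[1])"
python3 -m inch '{"translation":[[0.005,0.013,0],[0.014,0.037,-0.003],[0.03,0.077,-0.005],[0.047,0.12,-0.005],[0.064,0.165,-0.005],[0.082,0.21,-0.005],[0.099,0.255,-0.005],[0.117,0.3,-0.005],[0.134,0.345,-0.005],[0.152,0.39,-0.002],[0.167,0.43,0.01],[0.179,0.46,0.03],[0.187,0.481,0.05],[0.191,0.492,0.064],[0.1925,0.496,0.07],[0.1927,0.4967,0.071],[0.1927,0.4967,0.071],[0.1927,0.4967,0.071]],"turn":[0,0,0,0,0,0,0,0,0,0,0,0,0,0,0,0,0,0]}'; python3 go.py .6523 -.2445 .1005;python3 -c "
from h import *
c=cap('wrist','w12')
im=cv2.cvtColor(c['image'],cv2.COLOR_RGB2BGR)
a=np.linspace(0,6.283,60)
for x,y,r,z in [(.6523,-.2445,.037,.09)]:
    p=np.array([proj(c,[x+r*np.cos(t),y+r*np.sin(t),z]) for t in a]); cv2.polylines(im,[np.round(p*8).astype(int)],True,(0,0,255),1,cv2.LINE_AA,3)
cv2.imwrite('pics/w12o.png',im)"
```

```text
0.4607480690425136 0.2521806595684177
time_s: 23.75
position: [0.6527, -0.2434, 0.1557]
tcp_rot: [3.141, 0.003, 0.003]
force: [0.6, -0.5, -1.1]
opening: 0.0261
tool d [-0.0005  0.0011  0.0552] turn 0.0021 pos [ 0.6527 -0.2434  0.1557] zax [ 0.002 -0.001 -1.   ] F [ 0.6 -0.5 -1.1] open 0.0261 t 23.75
```

View pics/w12o.png

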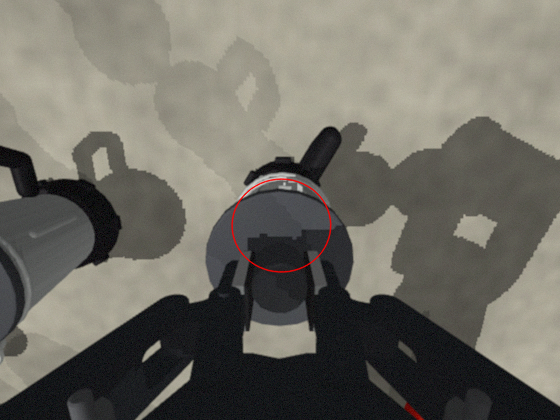

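```bash
python3 -m inch '{"translation":[[-0.0012,0.001,0.005],[-0.0012,0.001,0.015],[-0.0012,0.001,0.028],[-0.0012,0.001,0.038],[-0.0012,0.001,0.044],[-0.0012,0.001,0.046],[-0.0012,0.001,0.047],[-0.0012,0.001,0.048],[-0.0012,0.001,0.049],[-0.0012,0.001,0.05],[-0.0012,0.001,0.051],[-0.0012,0.001,0.052],[-0.0012,0.001,0.052]],"turn":[0,0,0,0,0,0,0,0,0,0,0,0,0]}';python3 go.py .6513 -.2445 .1005
```

```text
time_s: 25.1
position: [0.6508, -0.2451, 0.1019]
tcp_rot: [-3.141, -0.001, 0.0]
force: [-0.7, 0.2, 0.2]
opening: 0.0257
tool d [ 0.0005 -0.0006  0.0014] turn 0.0008 pos [ 0.6508 -0.2451  0.1019] zax [-0.  0. -1.] F [-0.7  0.2  0.2] open 0.0257 t 25.1
```

```bash
python3 -m inch '{"translation":[[0,0,0.0008],[0,0,0.0015],[0,0,0.002],[0,0,0.002],[0,0,0.002]],"turn":[0,0,0,0,0]}';python3 go.py .6513 -.2445 .1005
```

```text
time_s: 25.6
position: [0.6512, -0.2452, 0.1009]
tcp_rot: [3.141, 0.001, 0.001]
force: [-1.9, -0.3, 4.4]
opening: 0.0258
tool d [ 0.0001 -0.0007  0.0004] turn 0.0008 pos [ 0.6512 -0.2452  0.1009] zax [ 0.001 -0.    -1.   ] F [-1.9 -0.3  4.4] open 0.0258 t 25.6
```

```bash
python3 -m inch '{"translation":[[0,0,0],[0,0,0],[0,0,0],[0,0,0],[0,0,0],[0,0,-0.005],[0,0,-0.02],[0,0,-0.05],[0,0,-0.08],[0,0,-0.097],[0,0,-0.1],[0,0,-0.1]],"turn":[0,0,0,0,0,0,0,0,0,0,0,0]}' 0.75 80;python3 go.py .4726 .1023 .135; python3 -c "
from h import *
cap('wrist','w13')"
```

```text
time_s: 26.8
position: [0.6511, -0.2452, 0.2008]
tcp_rot: [3.141, 0.001, 0.002]
force: [-0.3, 0.4, 0.5]
opening: 0.064
tool d [-0.1783 -0.3477  0.0654] turn 0.0008 pos [ 0.6511 -0.2452  0.2008] zax [ 0.001 -0.    -1.   ] F [-0.3  0.4  0.5] open 0.064 t 26.8
```

View pics/w13.png

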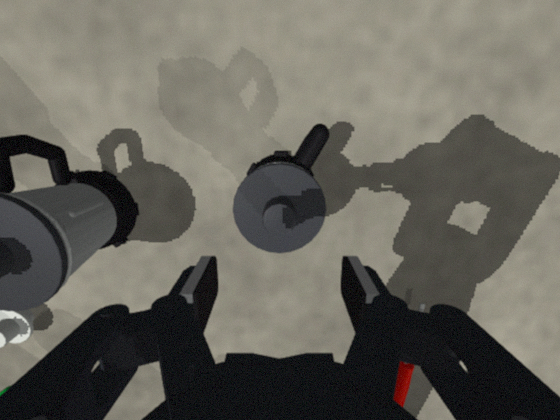

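The small lid is on its jar (knob at (279,214), flange round and level). Now the cap.

```bash
python3 -m inch '{"translation":[[-0.012,-0.01,0],[-0.035,-0.03,0],[-0.065,-0.06,0],[-0.09,-0.1,0],[-0.11,-0.14,0],[-0.125,-0.18,0],[-0.14,-0.22,0],[-0.153,-0.26,0.01],[-0.163,-0.295,0.03],[-0.171,-0.32,0.048],[-0.176,-0.337,0.06],[-0.178,-0.3455,0.064],[-0.178,-0.3477,0.0654],[-0.178,-0.3477,0.0654],[-0.178,-0.3477,0.0654]],"turn":[0,0,0,0,0,0,0,0,0,0,0,0,0,0,0]}' 0.75 60; python3 go.py .4726 .1023 .026; python3 -c "
from h import *
c=cap('wrist','w14');cap('top','t14')
im=cv2.cvtColor(c['image'],cv2.COLOR_RGB2BGR)
a=np.linspace(0,6.283,60)
for x,y,r,z in [(.4726,.1023,.026,.024),(.4726,.1023,.014,.046)]:
    p=np.array([proj(c,[x+r*np.cos(t),y+r*np.sin(t),z]) for t in a]); cv2.polylines(im,[np.round(p*8).astype(int)],True,(0,0,255),1,cv2.LINE_AA,3)
cv2.imwrite('pics/w14o.png',im)"
```

```text
time_s: 28.35
position: [0.4734, 0.1017, 0.1353]
tcp_rot: [3.141, -0.0, 0.002]
force: [-0.4, -0.3, 0.4]
opening: 0.0642
tool d [-0.0009 -0.0006  0.1093] turn -0.0001 pos [0.4734 0.1017 0.1353] zax [ 0.001 -0.    -1.   ] F [-0.4 -0.3  0.4] open 0.0642 t 28.35
```

View pics/w14o.png

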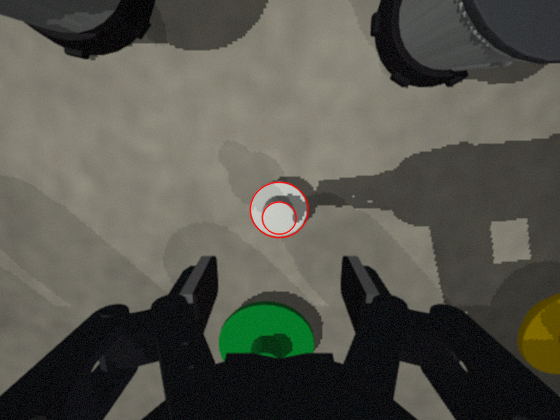

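```bash
python3 -c "
import cv2
a=cv2.imread('pics/t14.png')[90:180,110:230]; cv2.imwrite('pics/t14z.png',cv2.resize(a,None,fx=6,fy=6,interpolation=cv2.INTER_CUBIC))"
```

```text
(no output)
```

View pics/t14z.png

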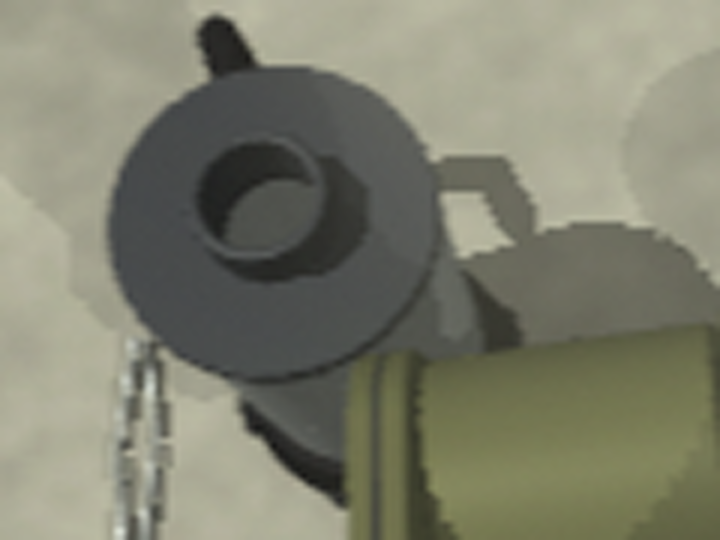

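The cap matches the overlay. In the top view the neck ring centre is at crop (260,200).

```bash
python3 -c "
from h import *
c=dict(np.load('t14.npz'))
f=lambda x,y:(110+x/6-.42,90+y/6-.42)
l,r=ray(c,*f(193,203),.195),ray(c,*f(327,198),.195);t,b=ray(c,*f(262,133),.195),ray(c,*f(262,268),.195)
print((l+r)/2,np.linalg.norm(l-r),(t+b)/2,np.linalg.norm(t-b))
l,r=ray(c,*f(108,228),.189),ray(c,*f(438,215),.189);print((l+r)/2,np.linalg.norm(l-r),ray(c,*f(285,65),.189)-[.062,0,0])"
python3 -m inch '{"translation":[[-0.0009,-0.0006,0.02],[-0.0009,-0.0006,0.055],[-0.0009,-0.0006,0.085],[-0.0009,-0.0006,0.1],[-0.0009,-0.0006,0.106],[-0.0009,-0.0006,0.109],[-0.0009,-0.0006,0.109]],"turn":[0,0,0,0,0,0,0]}'; python3 -m inch '{"translation":[[0,0,0],[0,0,0],[0,0,0],[0,0,0],[0,0,0],[0,0,0],[0,0,0],[0,0,0],[0,0,0],[0,0,0]],"turn":[0,0,0,0,0,0,0,0,0,0]}' 0 60;python3 go.py .4726 .1023 .026;  python3 -m inch '{"translation":[[0,0,-0.005],[0,0,-0.015],[0,0,-0.035],[0,0,-0.07],[0,0,-0.11],[0,0,-0.15],[0,0,-0.19],[0,0,-0.225],[0,0,-0.242],[0,0,-0.245],[0,0,-0.245]],"turn":[0,0,0,0,0,0,0,0,0,0,0]}'; python3 go.py .6602 .2573 .268;python3 -c "
from h import *
cap('wrist','w15')"
```

```text
[0.6585205  0.25716624 0.195     ] 0.048700443618447366 [0.65864139 0.25644502 0.195     ] 0.05267899399153575
[0.65278642 0.25400085 0.189     ] 0.12051164571901855 [0.65266253 0.25060695 0.189     ]
time_s: 29.15
position: [0.4726, 0.1029, 0.0265]
tcp_rot: [-3.141, -0.001, -0.002]
force: [0.0, 0.1, 0.1]
opening: 0.0638
time_s: 30.15
position: [0.4727, 0.1031, 0.0269]
tcp_rot: [-3.141, -0.001, -0.003]
force: [-2.0, -0.2, 6.3]
opening: 0.0259
tool d [-0.0001  0.0008  0.0009] turn 0.0009 pos [0.4727 0.1031 0.0269] zax [ 0.002  0.    -1.   ] F [-2.  -0.2  6.3] open 0.0259 t 30.15
time_s: 31.25
position: [0.4713, 0.103, 0.2698]
tcp_rot: [3.141, 0.001, -0.002]
force: [-0.7, -0.4, -0.4]
opening: 0.0259
tool d [ 0.189  -0.1542  0.0015] turn 0.0008 pos [0.4713 0.103  0.2698] zax [-0.001 -0.    -1.   ] F [-0.7 -0.4 -0.4] open 0.0259 t 31.25
```

View pics/w15.png

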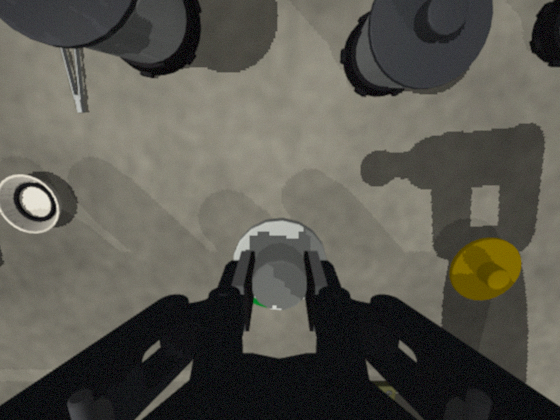

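The flange plane I used was wrong (it should be z = 0.173), so I recheck with that value and with the wrist picture taken after release.

```bash
python3 -c "
from h import *
c=dict(np.load('t14.npz'))
f=lambda x,y:(110+x/6-.42,90+y/6-.42)
l,r=ray(c,*f(108,228),.173),ray(c,*f(438,215),.173);print((l+r)/2,np.linalg.norm(l-r),ray(c,*f(285,65),.173)-[.062,0,0])
c=dict(np.load('w15.npz'));p=ray(c,280,218.5,.267);print(p[0]-.026,p[1])
c=dict(np.load('w5.npz')); im=cv2.cvtColor(c['image'],cv2.COLOR_RGB2BGR)
a=np.linspace(0,6.283,60)
for x,y,r,z in [(.660,.2575,.026,.195),(.660,.2575,.062,.173)]:
    p=np.array([proj(c,[x+r*np.cos(t),y+r*np.sin(t),z]) for t in a]); cv2.polylines(im,[np.round(p*8).astype(int)],True,(0,0,255),1,cv2.LINE_AA,3)
cv2.imwrite('pics/w5o.png',cv2.resize(im[130:310,180:380],None,fx=3,fy=3))"
```

```text
[0.65987154 0.2585802  0.173     ] 0.12264180017301476 [0.66084137 0.25512632 0.173     ]
0.4728299806160878 0.10285191654809017
```

View pics/w5o.png

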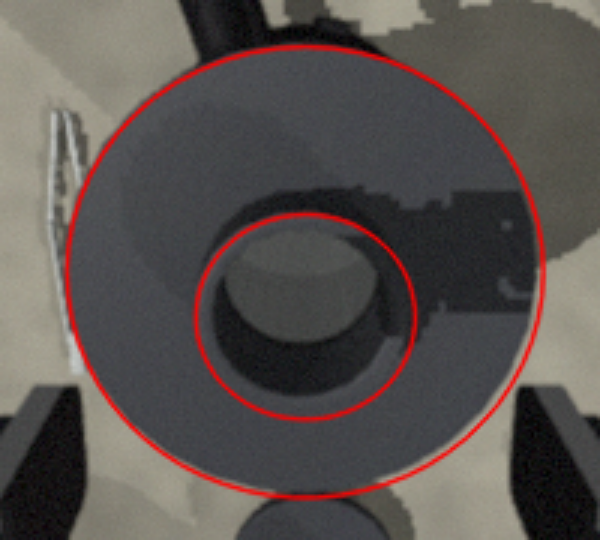

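The lid centre is (0.660, 0.258) within about 1 mm. I move the cap over it.

```bash
python3 -m inch '{"translation":[[0.006,-0.005,0],[0.02,-0.016,0],[0.042,-0.035,0],[0.072,-0.06,0],[0.105,-0.087,0],[0.138,-0.114,0],[0.163,-0.135,0],[0.179,-0.148,0],[0.186,-0.1535,0],[0.188,-0.155,0],[0.188,-0.155,0],[0.188,-0.155,0]],"turn":[0,0,0,0,0,0,0,0,0,0,0,0]}'; python3 go.py .659 .258 .204;python3 -c "
from h import *
cap('wrist','w16')"
```

```text
time_s: 32.5
position: [0.6591, 0.2576, 0.2707]
tcp_rot: [3.141, 0.001, -0.001]
force: [-0.9, -1.0, 0.0]
opening: 0.0262
tool d [-0.0001 -0.0004  0.0667] turn 0.0004 pos [0.6591 0.2576 0.2707] zax [-0. -0. -1.] F [-0.9 -1.   0. ] open 0.0262 t 32.5
```

View pics/w16.png

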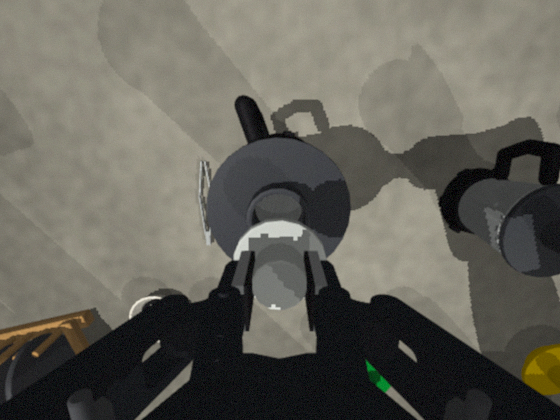

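The cap is in line with the neck. I descend gently.

```bash
python3 -m inch '{"translation":[[0,-0.0003,0.005],[0,-0.0003,0.018],[0,-0.0003,0.033],[0,-0.0003,0.043],[0,-0.0003,0.048],[0,-0.0003,0.051],[0,-0.0003,0.053],[0,-0.0003,0.055],[0,-0.0003,0.057],[0,-0.0003,0.059],[0,-0.0003,0.061],[0,-0.0003,0.0625],[0,-0.0003,0.064],[0,-0.0003,0.064]],"turn":[0,0,0,0,0,0,0,0,0,0,0,0,0,0]}';python3 go.py .659 .258 .204;python3 -m inch '{"translation":[[0,0,0.0008],[0,0,0.0015],[0,0,0.0022],[0,0,0.0022],[0,0,0.0022]],"turn":[0,0,0,0,0]}';python3 go.py .659 .258 .204
```

```text
time_s: 33.95
position: [0.6595, 0.2584, 0.2063]
tcp_rot: [3.141, 0.001, -0.001]
force: [-0.4, -0.4, -0.3]
opening: 0.026
tool d [-0.0005  0.0004  0.0023] turn 0.0008 pos [0.6595 0.2584 0.2063] zax [-0.001 -0.    -1.   ] F [-0.4 -0.4 -0.3] open 0.026 t 33.95
time_s: 34.45
position: [0.6596, 0.2585, 0.2045]
tcp_rot: [-3.142, -0.001, -0.0]
force: [0.1, 0.5, -0.9]
opening: 0.0259
tool d [-0.0006  0.0005  0.0005] turn 0.0008 pos [0.6596 0.2585 0.2045] zax [ 0.  0. -1.] F [ 0.1  0.5 -0.9] open 0.0259 t 34.45
```

```bash
python3 -m inch '{"translation":[[0,0,0.0005],[0,0,0.001],[0,0,0.0015],[0,0,0.0015],[0,0,0.0015]],"turn":[0,0,0,0,0]}';python3 go.py .659 .258 .204
```

```text
time_s: 34.95
position: [0.6599, 0.2585, 0.2043]
tcp_rot: [-3.141, -0.001, -0.002]
force: [-2.5, -1.8, 5.8]
opening: 0.0258
tool d [-0.0009  0.0005  0.0003] turn 0.0008 pos [0.6599 0.2585 0.2043] zax [ 0.001  0.    -1.   ] F [-2.5 -1.8  5.8] open 0.0258 t 34.95
```

Seated at z = 0.204, as predicted, with 6 N of contact force. I release and back away.

```bash
python3 -m inch '{"translation":[[0,0,0],[0,0,0],[0,0,0],[0,0,0],[0,0,0],[0,0,-0.005],[0,0,-0.02],[0,0,-0.045],[0,0,-0.065],[0,0,-0.07],[0,0,-0.07]],"turn":[0,0,0,0,0,0,0,0,0,0,0]}' 0.75 60; python3 -m inch '{"translation":[[-0.01,0,0],[-0.03,0.005,0],[-0.06,0.01,0],[-0.1,0.02,0],[-0.14,0.03,0],[-0.18,0.04,0],[-0.21,0.05,0],[-0.225,0.055,0],[-0.23,0.057,0],[-0.23,0.057,0]],"turn":[0,0,0,0,0,0,0,0,0,0]}'; python3 -c "
from h import *
for n in ['scene','top','wrist']:
    c=cap(n,n+'F')
    if n!='wrist':
        im=cv2.cvtColor(c['image'],cv2.COLOR_RGB2BGR); a=np.linspace(0,6.283,60)
        for x,y,r,z in [(.660,.258,.062,.173),(.660,.258,.026,.201),(.6239,-.0232,.051,.133),(.6523,-.2445,.041,.098)]:
            p=np.array([proj(c,[x+r*np.cos(t),y+r*np.sin(t),z]) for t in a]); cv2.polylines(im,[np.round(p*8).astype(int)],True,(0,0,255),1,cv2.LINE_AA,3)
        im=im[150:340,140:400] if n=='scene' else im[70:270,80:480]
        cv2.imwrite('pics/'+n+'Fo.png',cv2.resize(im,None,fx=2,fy=2) if n=='top' else cv2.resize(im,None,fx=3,fy=3))
print(sensors.state()['force'],sensors.state()['time_s'])"
```

```text
time_s: 36.05
position: [0.6603, 0.2587, 0.2755]
tcp_rot: [-3.141, -0.001, -0.006]
force: [-0.3, -1.0, -0.4]
opening: 0.0639
time_s: 37.05
position: [0.4288, 0.2011, 0.2721]
tcp_rot: [3.141, 0.001, -0.001]
force: [0.3, 0.7, -0.3]
opening: 0.0641
[-0.87929888  0.26459119 -0.8220901 ] 37.2
```

View pics/sceneFo.png

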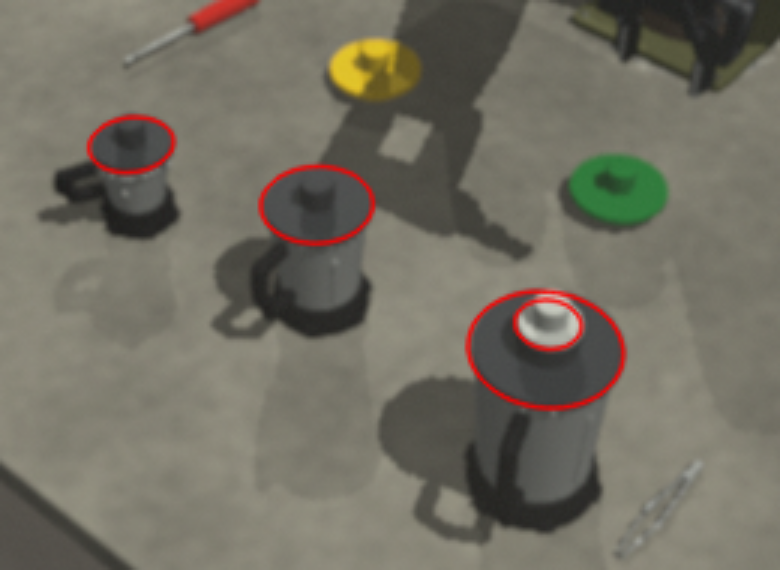

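View pics/topFo.png

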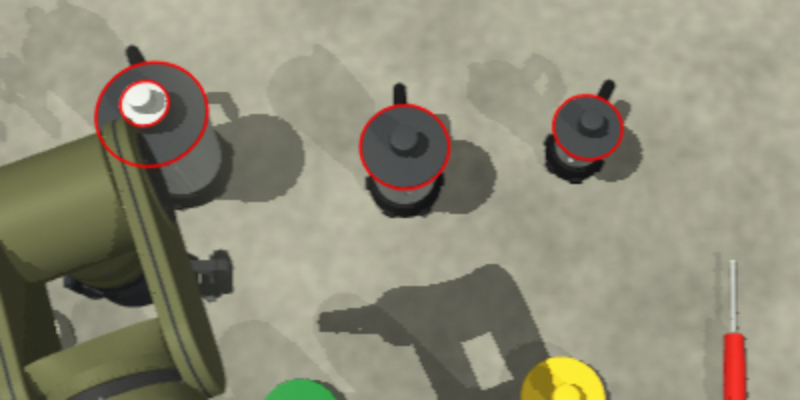

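In both final views, all four flanges match the seated, level circles drawn at the expected heights. The jars and bystanders are where they were, and the gripper is open and clear.

```bash
python3 -c "
from plant import job; print(job.finish_job())"
```

```text
the job is handed in; nothing more can be done
None
```

All three lids are back on the jars they fit, in the order large, medium, small. The filler cap then went into the large lid's neck, and I handed the job in at about 37 s of the 109 s allowed.

- **Seating:** each part made contact within about 0.5 mm of its predicted seated height, with about 4–6 N of force. I released each one only after that.
- **Final views:** in the scene and top pictures, all four flanges lie on circles drawn at the seated heights. The jars show no visible shift.
- **Bystanders:** the screwdriver and tweezers look unmoved, and the gripper was open and clear of everything. The dish was in clear view in the wrist pictures during the small-lid and cap moves. I did not look at it again in the final pictures.
- **Disagreements:** one early check of the large lid's position used the wrong flange height and came out about 8 mm off. Redone at the right height, it agreed with the wrist view to about 1 mm. A by-eye wrist-camera reading of the large lid before gripping it was also 4–6 mm off, but the drawn overlay fitted to about 1 mm.

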